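# Hang the keyhole bracket on the board's screw

### The arm

A 6-joint arm with a two-finger parallel gripper is mounted at the origin on a cart in front of the work surface, level with it; the furniture and walls round the work are solid. World frame = base frame: x ahead of the robot, y to its left, z up, the work surface at z = 0. Lengths are in m, angles in degrees, forces in N, time in s.
With the tool pointing down it reaches from about 0.4 to 0.825 m from the base axis. Payload 7 kg.
Tool frame: the origin (TCP) lies on the front face of the gripper's body, between the roots of the fingers; the fingertips stand 66 mm ahead of it and the grasp point (between the pads) lies 47 mm ahead of it; z points along the fingers, y is the line along which they close (so a half turn about z gives the same grasp; the last joint's range is limited). The gripper opens to 88 mm and grips with 3 to 60 N. Pads are 19 mm wide; open, the fingers measure 130 mm over their backs; the gripper's body (78 mm by 193 mm) begins 47 mm behind the grasp point.
Start: joints at [-58.149, 20.546, 0.682, 0, -70.136, -16.507], TCP at [0.179, -0.651, 0.292] pointing down, gripper open.
Joint ranges: [-176.03, 176.03], [-82.01, 121.73], [-58.28, 71.71], [-173.87, 95.51], [-174.79, -0.11], [-173.66, 173.66]. Speed limits (degrees/s): [136.94, 136.94, 172.46, 180, 180, 180].

### API

Orientations are given as [roll, pitch, yaw] about the fixed x, y, z axes, in that order (R = Rz(yaw) Ry(pitch) Rx(roll)).
In Python, from plant import ctrl gives the robot as it stands.
- The arm moves only by the tool send_rows, never from a script. Its argument "deltas" is a list of rows, each a list of 2 entries, a list of its own where there are three numbers: the shift along the tool's x, y, z each as a share of 800 mm, from -1 to 1, then the turn about the tool's z as a share of 90 degrees, from -1 to 1. A call has exactly 5 rows; each row is the pose to reach, as a shift and turn from the pose commanded when the call began, along the tool's axes at that moment; what a row does not reach only later rows make up. A row lasts 1/12 s, in which the tool goes at most 41.7 mm and 7.16 degrees, less where a joint would pass 70% of its speed; a pose out of reach is approached as far as the arm can. A call with a number of a shift or a turn outside -1 to 1 is refused whole. A call with a gripper value outside its range is refused whole. "gripper" is the opening, from 0 (shut) to 1 (fully open), set as the call begins (left out, the last holds). The fingers move at their own pace and stop on an object; the grip force is fixed at half the most. Time passes only in rows, so rows that repeat a pose let the fingers close, or fill a call up. It gives the time, the measured TCP pose, the force, the opening and the grip force at its end, in the units of the state.
- ctrl.get_obs(): the state, without advancing time (a new reading comes with each control period).
- ctrl.snapshot(name): name is "scene" or "top" or "wrist"; returns a dict with "color" (480x640x3 uint8, red, green, blue), "vertical_fov" (degrees; the focal length in pixels is half the picture's height over the tangent of half this angle, whatever the lens; pixels are square), "cx", "cy" (the principal point, pixels), "k1" (the pictures are not rectified: a ray, as slopes to the right and down, at radius r is drawn at 1 + k1 r^2 times it, then the intrinsics apply), "rvec" (rotation vector, rad) and "tvec" (3), from world to camera coordinates, as OpenCV has them. Camera axes: x right, y down, z forward; pixel columns grow to the right and rows downward; lengths in m; the calibration is good to about 2 mm. A picture is of the moment at which its call begins. There is no depth.
- ctrl.close_job(): hands the job in; it is judged then, once.
Trained networks look in a picture, given as the dict that the camera call returned (one of the last four; its "shot" number tells which), for a name from the list of things; names that differ only in an ending like _2 or _b are one class to them, and where a whole thing is asked for, a point or a joint stands for the part that bears it (a point fixed in the world has none). Each returns a list of dicts, best first, with "conf" (0 to 1); they miss things now and then, are a little off and sometimes report something else, mostly with a low value. They report only what shows in the picture. A call takes as long as a camera call. They do not tell look-alikes from the thing itself.
- ctrl.boxes_of(picture, thing): "xy" ([column, row] as shares, 0 to 1, of the picture: columns of its width, rows of its height, amid what is visible of it).
- ctrl.cut_out(picture, thing): "pixels" (480x640 bool, what is visible of it) and "xy" ([column, row] as shares, 0 to 1, of the picture: columns of its width, rows of its height, amid what is visible of it).
The state is a dict: "clock": time; "joint_pos": joint angles; "qvel": joint speeds; "tau": joint torques, N m; "tool_pos": TCP position; "orientation": TCP orientation; "force": force on the tool from outside, world axes, zero at the start; "moment": the same for the moment, N m; "opening": finger opening in m; "gripper_force": force on a finger pad.
Only numpy, scipy, OpenCV 4.12 (cv2) and the standard library are available. Lean on these libraries where they do the work, as an engineer would, in place of code of your own. Each camera call takes 0.05 s, during which the arm holds its last target. There are 200 camera calls.

### The job

Pick up the cast bracket that stands on the bench and hang it on the upright plywood board: pass the large round end of its keyhole over the head of the screw, then slide the bracket fully down so that the screw sits at the top of the narrow slot. Let go and leave it hanging straight against the board; do not disturb the pliers, the pine offcut and the screwdriver lying near.

Things in the scene. Friction and masses are not known exactly. Their poses are not given: they have to be found in the camera images.
- bracket: Grey-painted cast bracket, about 0.22 kg, standing upright on the bench. Origin: underside of its foot, below the grip point. x points from the foot's front to the back plate, y across, z up. Foot 60 mm wide, 4 mm thick, x -42 to +50 mm, 9 mm high lip at its front. Back plate 4 mm thick (x +46 to +50), 60 mm wide, 110 mm high, with a keyhole on its centre line.
- bracket_grip (a point): Grip point in the middle of the bracket's upright central rib, which runs along x and is 10 mm thick (y -5 to +5 mm), x -32 to +46, top at z = 54 mm. The point lies 42 mm above the foot's underside, at x = y = 0, 48 mm in front of the back plate's mid-thickness. Axes as bracket.
- bracket_hole (a point): Centre of the keyhole's round end, 24 mm across, at mid-thickness of the back plate: x = +48, z = 70 mm in the bracket's frame. The narrow slot, 10 mm wide, runs up from it and ends at z = 97 mm. Axes as bracket.
- bracket_seat (a point): Where the screw's axis lies in the bracket when it hangs fully down (6 mm screw neck against the top of the slot), at mid-thickness of the back plate: x = +48, z = 94 mm in the bracket's frame, 24 mm above the hole's centre. Axes as bracket.
- board: Fixed upright plywood board, 170 mm wide, 205 mm high, 18 mm thick, its foot behind it. Origin: on the bench, at the middle of the lower edge of its front face. x points into the board, away from its front face (the screw stands out to -x), y along the face, z up.
- screw (a point): Point on the axis of the one steel screw in the board, 2 mm in front of the board's face, 155 mm above the bench; axes as board. Level neck 6 mm thick, 7 mm long from face to head; pan head 15 mm across, 5 mm thick (its front 12 mm off the face). The plate hangs between head and board.
- pliers: Bystander: red-handled pliers, 171 mm long, lying right of the work. Origin under its middle. Leave it alone.
- pine_offcut: Bystander: small pine offcut, 26x44x22 mm, left of the work. Origin under its middle. Leave it alone.
- black_screwdriver: Bystander: black-handled screwdriver, 160 mm long, lying left of the work. Origin under its middle. Leave it alone.
There are look-alikes about, which are no part of the job. What is shaped like the bracket but red is not meant.

How it is judged (in metres and radians):
At the end, for the whole second after the job is handed in: The bracket hangs on the screw, released and at rest: the seat point of its slot is within 4 mm of the screw's axis sideways and up or down, within 6 mm along the axis (plate between head and board), the bracket is upright within 8 degrees and bears on the board or its screw (x of bracket_seat in the frame of screw between -0.006 and 0.006 m and y of bracket_seat in the frame of screw between -0.004 and 0.004 m and z of bracket_seat in the frame of screw between -0.004 and 0.004 m and angle between bracket_grip's own z axis and vertical below 0.14 rad and contact force between bracket and board above 0.5 N and linear speed of bracket below 0.02 m/s and angular speed of bracket below 0.2 rad/s); the robot touches nothing.
It fails at once if the pliers is moved more than 30 mm (distance of pliers from where it was at the start of the episode above 0.03 m).
It fails at once if the pine offcut is moved more than 30 mm (distance of pine_offcut from where it was at the start of the episode above 0.03 m).
It fails at once if the black screwdriver is moved more than 30 mm (distance of black_screwdriver from where it was at the start of the episode above 0.03 m).
It also fails if it takes over 38 s, if anything falls off the work surface, if the arm or the gripper's body presses on something with over 40 N, if the wrist force passes 120 N, or if a joint passes its speed limit or range.

## Working session

There is one attempt and no reset: what is moved stays moved. The work goes in short steps, Python scripts to look and compute and a tool call to move; the robot and the scene stay as the last step left them, time stands still between calls to the robot, and variables do not carry over. Pictures are saved under pics/ and viewed, at most 10 in all, crops included, and the job is handed in when it is done.

Besides the shell and the picture viewer there is one more tool, called after "Emit:" in YAML: its name, and indented under it one key for each argument. send_rows: Moves the arm, as the interface text tells. Shift numbers are shares of 800 mm and turn numbers shares of 90 degrees, none past 1 either way. Its arguments: {"type":"object","properties":{"deltas":{"type":"array","items":{"type":"array"}},"gripper":{"type":"number"}},"required":["deltas"]}

```bash
ls; mkdir -p pics
cat > h.py <<'E'
import numpy as np, cv2, pickle
from plant import ctrl
def cam(p):
    f=240/np.tan(np.radians(p["vertical_fov"])/2)
    R=cv2.Rodrigues(np.array(p["rvec"],float))[0]; t=np.array(p["tvec"],float).ravel()
    return f,R,t
def proj(p,X):
    f,R,t=cam(p); c=np.atleast_2d(X)@R.T+t; s=c[:,:2]/c[:,2:]
    s=s*(1+p["k1"]*(s**2).sum(1,keepdims=True)); return s*f+[p["cx"],p["cy"]]
def ray(p,uv):
    f,R,t=cam(p); K=np.array([[f,0,p["cx"]],[0,f,p["cy"]],[0,0,1.]])
    s=cv2.undistortPoints(np.array(uv,float).reshape(-1,1,2),K,np.array([p["k1"],0,0,0.])).reshape(-1,2)
    d=np.c_[s,np.ones(len(s))]@R; return -R.T@t,d/np.linalg.norm(d,axis=1,keepdims=True)
def atz(p,uv,z):
    o,d=ray(p,uv); return o+d*((z-o[2])/d[:,2:])
def tri(obs):
    A=np.zeros((3,3));b=np.zeros(3)
    for p,uv in obs:
        o,d=ray(p,uv);M=np.eye(3)-np.outer(d[0],d[0]);A+=M;b+=M@o
    return np.linalg.solve(A,b)
def snap(n,fn):
    p=ctrl.snapshot(n); cv2.imwrite(f"pics/{fn}.png",p["color"][:,:,::-1]); pickle.dump(p,open(f"pics/{fn}.pkl","wb")); return p
E
python3 - <<'E'
from h import *
for n in ["scene","top"]:
    p=snap(n,n+"0"); o,_=ray(p,[[320,240]]); print(n,o.round(3),p["vertical_fov"],p["k1"])
    for th in ["bracket","board","screw","bracket_hole","bracket_grip","pliers","pine_offcut","black_screwdriver"]:
        print(th,[(np.round(np.array(d["xy"])*[640,480],1).tolist(),round(d["conf"],2)) for d in ctrl.boxes_of(p,th)])
a=cv2.imread("pics/scene0.png");b=cv2.imread("pics/top0.png")
print(ctrl.get_obs())
E
```

```text
pics
scene [0.062 0.544 0.786] 48.1028665975706 -0.11735926885362373
bracket [([345.2, 355.7], 0.89), ([359.4, 278.5], 0.63), ([284.8, 228.5], 0.38)]
board [([283.8, 229.6], 0.86), ([365.3, 277.0], 0.33)]
screw [([283.9, 229.1], 0.84)]
bracket_hole [([364.5, 276.4], 0.91), ([344.5, 353.4], 0.57)]
bracket_grip [([345.3, 354.6], 0.97), ([363.3, 275.6], 0.84)]
pliers [([420.4, 235.6], 0.86), ([282.5, 229.5], 0.26)]
pine_offcut []
black_screwdriver [([240.3, 365.2], 0.91), ([361.5, 275.2], 0.4)]
top [0.427 0.14  1.197] 42.331646981170216 0.06016673804114925
bracket [([365.0, 278.5], 0.91), ([293.4, 324.8], 0.89)]
board [([324.9, 183.7], 0.71)]
screw [([328.6, 185.1], 0.7)]
bracket_hole [([365.7, 283.1], 0.98), ([292.5, 326.2], 0.74)]
bracket_grip [([364.0, 281.3], 0.57), ([290.2, 327.7], 0.57)]
pliers [([220.3, 271.4], 0.74)]
pine_offcut [([206.1, 314.6], 0.61)]
black_screwdriver [([221.5, 272.2], 0.68), ([206.6, 314.7], 0.28)]
{'clock': 0.9, 'joint_pos': array([-5.81483805e+01,  2.05439811e+01,  6.77320553e-01, -2.01377194e-04,
       -7.01353952e+01, -1.65078318e+01]), 'qvel': array([ 0.01206498, -0.02646431, -0.03901101, -0.07857347,  0.06734666,
       -0.00025399]), 'tau': array([-7.98623369e-04, -5.82354999e+01,  2.93302256e+01,  7.00242117e+00,
        1.25198907e-02, -1.68143451e-06]), 'tool_pos': array([ 0.17857901, -0.65088738,  0.29215218]), 'orientation': array([ 1.79997975e+02, -4.02564482e-04, -1.64656281e+02]), 'force': array([0.35365429, 0.18939839, 0.85650795]), 'moment': array([0.00672195, 0.00232391, 0.0022764 ]), 'gripper_force': 0.0, 'opening': 0.08761981014815957}
```

View pics/scene0.png

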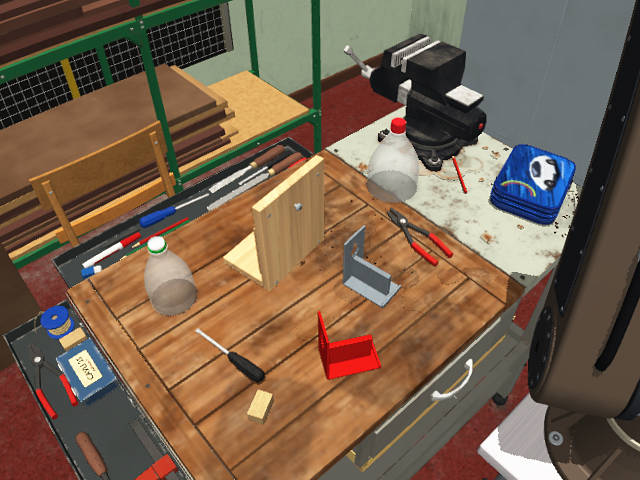

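View pics/top0.png

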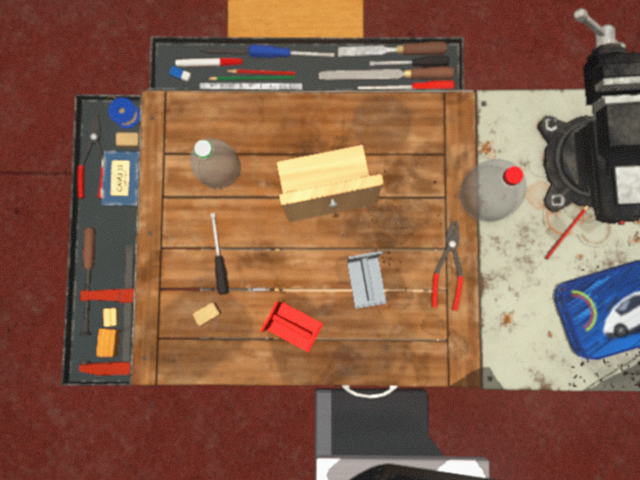

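Candidates: the grey bracket (scene 370,265; top 366,280) and a red look-alike (scene 347,350; top 293,325). The grey one fits the "grey-painted" description. The board's screw shows at about scene (298,206) and top (333,202). Next I fit the bracket pose to the masks and check it in an enlarged crop.

```bash
cat >> h.py <<'E'
def box(x0,x1,y0,y1,z0,z1): return np.array([[x,y,z] for x in(x0,x1) for y in(y0,y1) for z in(z0,z1)])/1000.
BR=[box(-42,50,-30,30,0,4),box(-42,-38,-30,30,0,9),box(46,50,-30,30,0,110),box(-32,46,-5,5,0,54)]
def place(B,x,y,yaw,z=0):
    c,s=np.cos(yaw),np.sin(yaw); return B@np.array([[c,s,0],[-s,c,0],[0,0,1]])+[x,y,z]
def sil(p,parts,q,S=4):
    m=np.zeros((480*S,640*S),np.uint8)
    for B in parts:
        u=proj(p,place(B,*q)); cv2.fillConvexPoly(m,cv2.convexHull(((u+.5)*S).astype(np.int32)),255)
    return cv2.resize(m,(640,480),interpolation=cv2.INTER_AREA)/255.
E
python3 - <<'E'
from h import *
from scipy.optimize import minimize
P=[];M=[]
for n in ["scene","top"]:
    p=snap(n,n+"1");P.append(p)
    best=None
    for d in ctrl.cut_out(p,"bracket"):
        c=p["color"][d["pixels"]].mean(0); print(n,np.round(np.array(d["xy"])*[640,480]),round(d["conf"],2),c.round(),d["pixels"].sum())
        if c[0]<c[2]*1.4 and best is None and d["pixels"].sum()<6000: best=d["pixels"]
    M.append(best.astype(float))
    for d in ctrl.cut_out(p,"screw"): print("screw",np.round(np.array(d["xy"])*[640,480],1),d["conf"],d["pixels"].sum())
x0=atz(P[1],[[366,280]],0.02)[0]; print(x0)
def cost(q):
    c=0
    for p,m in zip(P,M):
        s=sil(p,BR,q); c+=1-np.minimum(s,m).sum()/np.maximum(s,m).sum()
    return c
r=min((minimize(cost,[x0[0],x0[1],a],method="Nelder-Mead",options=dict(initial_simplex=np.array([[x0[0],x0[1],a],[x0[0]+.01,x0[1],a],[x0[0],x0[1]+.01,a],[x0[0],x0[1],a+.15]]),xatol=1e-4,fatol=1e-4)) for a in(-.2,.1,.4)),key=lambda r:r.fun)
print(r.x,np.degrees(r.x[2]),r.fun)
np.save("br.npy",r.x)
def crop(p,c,w,h,S,over=None):
    S0=S;im=p["color"][:,:,::-1].copy()
    im=im[c[1]:c[1]+h,c[0]:c[0]+w]; im=cv2.resize(im,None,fx=S,fy=S,interpolation=cv2.INTER_CUBIC)
    if over is not None:
        for B in BR:
            u=((proj(p,place(B,*over))+.5-np.array(c))*S).astype(np.int32); cv2.polylines(im,[cv2.convexHull(u)],True,(0,255,0),1)
    return im
a=crop(P[0],(240,150),100,150,4); b=crop(P[0],(330,215),80,100,4,r.x); c=crop(P[1],(335,240),60,75,4,r.x); d=crop(P[1],(270,140),120,90,4)
out=np.zeros((600,800,3),np.uint8); out[:600,:400]=a[:,:400]; bb=cv2.resize(b,(240,300)); out[:300,400:640]=bb; out[:240,640:]=cv2.resize(c,(160,200))[:200].shape[0]*0
out[:200,640:800]=cv2.resize(c,(160,200)); out[300:600,400:800]=cv2.resize(d,(400,300)); cv2.imwrite("pics/crop1.png",out)
E
```

```text
scene [362. 279.] 0.88 [116. 124. 126.] 2119
scene [345. 355.] 0.65 [191.  21.  17.] 2126
screw [287.7 227. ] 0.83 7361
top [295. 323.] 0.92 [235.  63.  51.] 1700
top [367. 282.] 0.57 [176. 179. 178.] 1625
screw [328.5 182.5] 0.74 5735
[0.47888215 0.06712405 0.02      ]
[0.4722193  0.06518143 0.19613474] 11.237693103817126 0.15458191738482152
```

View pics/crop1.png

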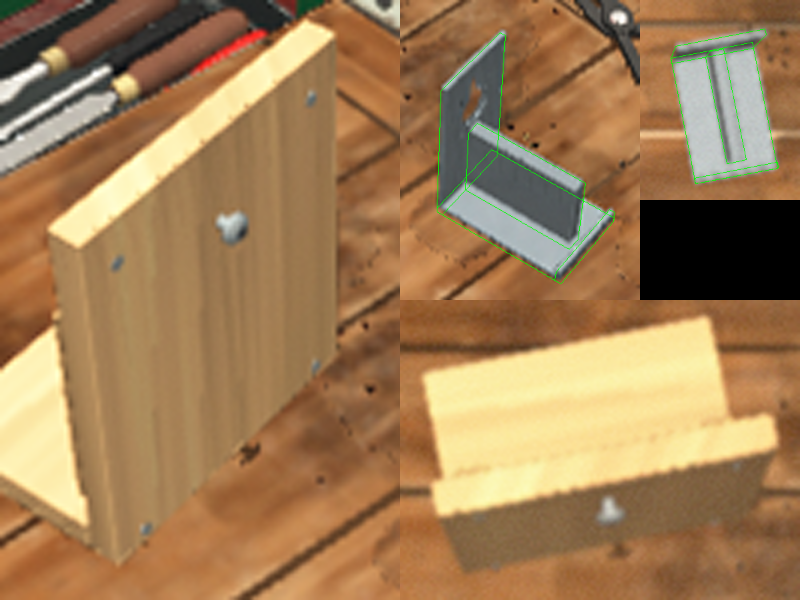

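Grey bracket confirmed: the fitted outline matches it in both views. Front-face corners of the board, in full pixels: scene (260,212), (323.7,159.5), (270,290.7), (323.7,239.5); top (281.4,204.5), (383,183.5), (290.4,221.6). Screw head: scene (298,206.5), top (332.7,203.5).

Run:
```python
from h import *
from scipy.optimize import least_squares
P=[pickle.load(open(f"pics/{n}1.pkl","rb")) for n in("scene","top")]
L=np.array([[0,85,205],[0,-85,205],[0,85,0],[0,-85,0],[-10,0,155]])/1000.
U=[np.array([[260,212],[323.7,159.5],[270,290.7],[323.7,239.5],[298.2,206.3]])-.5,np.array([[281.4,204.5],[383.1,183.5],[290.4,221.6],[376.5,202],[332.7,203.7]])-.5]
res=lambda q:np.concatenate([(proj(p,place(L,*q))-u).ravel() for p,u in zip(P,U)])
r=least_squares(res,[.65,.12,.2],loss="soft_l1"); print(r.x,np.degrees(r.x[2]));print(res(r.x).reshape(2,5,2).round(1))
print("screw head tri",tri([(P[0],U[0][4]),(P[1],U[1][4])]),"model",place(L[4:],*r.x))
print([tri([(P[0],U[0][i]),(P[1],U[1][i])]).round(4) for i in range(4)])
np.save("bd.npy",r.x)
b=np.load("br.npy"); o=ctrl.get_obs()
print("bracket",b,np.degrees(b[2]), o["tool_pos"],o["orientation"])
```

```text
[0.61149418 0.13276647 0.21627485] 12.391636326037002
[[[-0.6 -0.5]
  [-0.4 -1.7]
  [-0.5  1.5]
  [ 0.2 -0.9]
  [ 0.7  1.3]]

 [[ 0.2 -0.3]
  [ 1.1 -1.1]
  [-0.9  0.1]
  [-1.8  1.6]
  [ 1.2  0.7]]]
screw head tri [0.60197055 0.13241403 0.15902448] model [[0.60172714 0.13062054 0.155     ]]
[array([0.5926, 0.2158, 0.2046]), array([0.6281, 0.051 , 0.2029]), array([0.5933, 0.2139, 0.0027]), array([ 0.6347,  0.0456, -0.0094])]
bracket [0.4722193  0.06518143 0.19613474] 11.237693103817126 [ 0.17858137 -0.65090944  0.29212494] [ 1.79993813e+02 -2.24541734e-03 -1.64656076e+02]
```

Emit:
send_rows:
  deltas:
    - [[-0.034,0.039,0],0]
    - [[-0.068,0.077,0],0]
    - [[-0.102,0.116,0],0]
    - [[-0.136,0.155,0],0]
    - [[-0.17,0.194,0],0]
  gripper: 1

```text
clock: 1.62
tool_pos: [0.269, -0.4636, 0.2922]
orientation: [-180.0, 0.0, -164.7]
force: [1.8, -0.1, 1.0]
opening: 0.0875
gripper_force: 0.0
```

Emit:
send_rows:
  deltas:
    - [[-0.034,0.039,0],0]
    - [[-0.068,0.077,0],0]
    - [[-0.102,0.116,0],0]
    - [[-0.136,0.155,0],0]
    - [[-0.17,0.194,0],0]

```text
clock: 2.03
tool_pos: [0.3591, -0.2778, 0.2926]
orientation: [-180.0, 0.1, -164.7]
force: [1.5, -0.1, -0.4]
opening: 0.0877
gripper_force: 0.0
```

```bash
cat >> h.py <<'E'
def rel(pos,yaw,show=True):
    "tool-frame shift (shares) and turn share from the measured pose to the TCP target"
    o=ctrl.get_obs(); a=np.radians(o["orientation"][2]); d=np.array(pos)-o["tool_pos"]
    t=np.array([d[0]*np.cos(a)+d[1]*np.sin(a),d[0]*np.sin(a)-d[1]*np.cos(a),-d[2]])/.8
    w=-((yaw-o["orientation"][2]+90)%180-90)/90
    print("t",round(o["clock"],2),"tcp",o["tool_pos"].round(4),"ori",o["orientation"].round(2),"F",o["force"].round(1),"open",round(o["opening"],4),"gf",round(o["gripper_force"],1))
    print("shift",t.round(4),"turn",round(w,4),"rows>=",round(np.linalg.norm(t)*.8/.0417,1))
E
python3 -c "
from h import *
rel([.4654,.0638,.19],11.24)"
```

```text
t 2.03 tcp [ 0.3591 -0.2778  0.2926] ori [-1.7997e+02  6.0000e-02 -1.6466e+02] F [ 1.5 -0.1 -0.4] open 0.0877 gf 0.0
shift [-0.2411  0.3767  0.1282] turn 0.0455 rows>= 8.9
```

Emit:
send_rows:
  deltas:
    - [[-0.026,0.041,0.0],0]
    - [[-0.052,0.082,0.0],0]
    - [[-0.078,0.123,0.0],0]
    - [[-0.104,0.164,0.0],0]
    - [[-0.13,0.204,0.0],0]

```text
clock: 2.45
tool_pos: [0.4159, -0.0928, 0.2927]
orientation: [-180.0, 0.1, -164.6]
force: [1.2, -0.9, 0.1]
opening: 0.0875
gripper_force: 0.0
```

Emit:
send_rows:
  deltas:
    - [[-0.026,0.04,0.0],0]
    - [[-0.052,0.08,0.01],0.01]
    - [[-0.078,0.12,0.02],0.02]
    - [[-0.1,0.155,0.04],0.04]
    - [[-0.111,0.1725,0.06],0.0455]

```text
clock: 2.87
tool_pos: [0.4663, 0.0653, 0.2444]
orientation: [180.0, 0.2, -168.7]
force: [0.0, 0.8, -0.0]
opening: 0.0875
gripper_force: 0.0
```

Run:
```python
from h import *
rel([.4654,.0638,.19],11.24)
p=snap("wrist","w1"); o,d=ray(p,[[320,240]]); print(o,d)
q=np.load("br.npy"); im=p["color"][:,:,::-1].copy()
for B in BR: cv2.polylines(im,[cv2.convexHull(proj(p,place(B,*q)).astype(np.int32))],True,(0,255,0),1)
cv2.imwrite("pics/w1o.png",im)
```

```text
t 2.87 tcp [0.4663 0.0653 0.2444] ori [ 1.7995e+02  1.6000e-01 -1.6872e+02] F [ 0.   0.8 -0. ] open 0.0875 gf 0.0
shift [ 0.0014 -0.0016  0.068 ] turn 0.0004 rows>= 1.3
[0.39007816 0.04936392 0.33450489] [[ 0.28641268  0.04801248 -0.9569026 ]]
```

View pics/w1o.png

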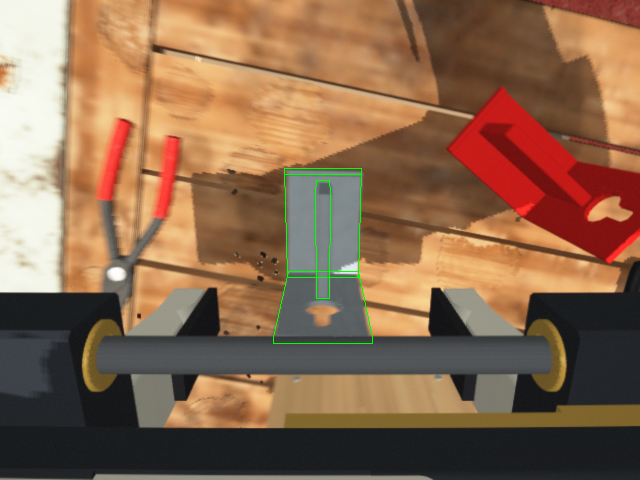

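The wrist view shows the fitted outline sitting on the grey bracket (rib column 323, keyhole at 322,313), so the pose is good. Descending.

Emit:
send_rows:
  deltas:
    - [[0.0014,-0.0016,0.03],0]
    - [[0.0014,-0.0016,0.07],0]
    - [[0.0014,-0.0016,0.11],0]
    - [[0.0014,-0.0016,0.15],0]
    - [[0.0014,-0.0016,0.18],0]

```text
clock: 3.33
tool_pos: [0.4634, 0.06, 0.0983]
orientation: [-180.0, -0.1, -168.8]
force: [-0.6, -0.7, 0.6]
opening: 0.0873
gripper_force: 0.0
```

Emit:
send_rows:
  deltas:
    - [[0,0,0.008],0]
    - [[0,0,0.0144],0]
    - [[0,0,0.0144],0]
    - [[0,0,0.0144],0]
    - [[0,0,0.0144],0]

```text
clock: 3.75
tool_pos: [0.465, 0.0609, 0.0901]
orientation: [180.0, 0.1, -168.7]
force: [-1.0, 0.2, 1.4]
opening: 0.0877
gripper_force: 0.0
```

Emit:
send_rows:
  deltas:
    - [[0,0,0],0]
    - [[0,0,0],0]
    - [[0,0,0],0]
    - [[0,0,0],0]
    - [[0,0,0],0]
  gripper: 0

```text
clock: 4.17
tool_pos: [0.4642, 0.0604, 0.0889]
orientation: [180.0, 0.0, -168.7]
force: [0.7, -0.0, -0.0]
opening: 0.06
gripper_force: 0.0
```

Emit:
send_rows:
  deltas:
    - [[0,0,0],0]
    - [[0,0,0],0]
    - [[0,0,0],0]
    - [[0,0,0],0]
    - [[0,0,0],0]

```text
clock: 4.58
tool_pos: [0.4641, 0.0604, 0.0886]
orientation: [-180.0, -0.0, -168.8]
force: [0.3, -0.0, 0.2]
opening: 0.0268
gripper_force: 0.0
```

Emit:
send_rows:
  deltas:
    - [[0,0.002,0],0]
    - [[0,0.0038,0],0]
    - [[0,0.0038,0],0]
    - [[0,0.0038,0],0]
    - [[0,0.0038,0],0]

```text
clock: 5.0
tool_pos: [0.4635, 0.0635, 0.0886]
orientation: [180.0, 0.0, -168.7]
force: [-0.2, 1.0, -0.6]
opening: 0.0098
gripper_force: 29.9
```

Emit:
send_rows:
  deltas:
    - [[0,0,0],0]
    - [[0,0,0],0]
    - [[0,0,0],0]
    - [[0,0,0],0]
    - [[0,0,0],0]

```text
clock: 5.42
tool_pos: [0.4636, 0.0634, 0.0886]
orientation: [180.0, 0.0, -168.8]
force: [-0.1, 0.3, -1.2]
opening: 0.0099
gripper_force: 29.9
```

Run:
```python
from h import *
b=np.load("bd.npy"); rel([.4654,.0638,.2],np.degrees(b[2]))
```

```text
t 5.42 tcp [0.4636 0.0634 0.0886] ori [ 180.      0.   -168.75] F [-0.1  0.3 -1.2] open 0.0099 gf 29.9
shift [-2.300e-03  1.000e-04 -1.392e-01] turn -0.0127 rows>= 2.7
```

Emit:
send_rows:
  deltas:
    - [[0,0,-0.02],0]
    - [[0,0,-0.05],0]
    - [[0,0,-0.08],-0.006]
    - [[0,0,-0.1],-0.0127]
    - [[0,0,-0.1063],-0.0127]

```text
clock: 5.83
tool_pos: [0.4644, 0.0637, 0.176]
orientation: [180.0, 0.2, -167.6]
force: [0.6, 0.7, -1.6]
opening: 0.0098
gripper_force: 29.9
```

Run:
```python
from h import *
b=np.load("bd.npy"); rel([.515,.1116,.1736],np.degrees(b[2]))
```

```text
t 5.83 tcp [0.4644 0.0637 0.176 ] ori [ 179.96    0.19 -167.57] F [ 0.6  0.7 -1.6] open 0.0098 gf 29.9
shift [-0.0747  0.0449  0.003 ] turn 0.0004 rows>= 1.7
```

Emit:
send_rows:
  deltas:
    - [[-0.02,0.012,0],0]
    - [[-0.05,0.03,0],0]
    - [[-0.0747,0.0449,0],0]
    - [[-0.0747,0.0449,0],0]
    - [[-0.0747,0.0449,0],0]

```text
clock: 6.25
tool_pos: [0.5141, 0.1116, 0.1721]
orientation: [-180.0, -0.1, -167.6]
force: [-0.7, -0.9, -3.1]
opening: 0.0098
gripper_force: 29.9
```

Run:
```python
from h import *
b=np.load("bd.npy"); rel([.515,.1116,.1736],np.degrees(b[2]))
tcp=ctrl.get_obs()["tool_pos"]; a=np.radians(ctrl.get_obs()["orientation"][2]+180)
q=[tcp[0]+.0088*np.cos(a),tcp[1]+.0088*np.sin(a),a,tcp[2]-.0886]; print(q)
ims=[]
th=np.linspace(0,2*np.pi,24)
for n,c,w,h in(("scene",(245,150),100,150),("top",(280,150),110,110)):
    p=snap(n,n+"2"); S=4 if n=="scene" else 3.6; im=cv2.resize(p["color"][c[1]:c[1]+h,c[0]:c[0]+w,::-1],None,fx=S,fy=S,interpolation=cv2.INTER_CUBIC)
    dr=lambda X,col,cl=True: cv2.polylines(im,[((proj(p,X)+.5-np.array(c))*S).astype(np.int32)],cl,col,1)
    for B in (BR[2],): 
        u=((proj(p,place(B,*q))+.5-np.array(c))*S).astype(np.int32); cv2.polylines(im,[cv2.convexHull(u)],True,(0,255,0),1)
    circ=np.c_[0*th+.046,.012*np.cos(th),.07+.012*np.sin(th)]; dr(place(circ,*q),(0,255,0))
    head=np.c_[0*th-.012,.0075*np.cos(th),.155+.0075*np.sin(th)]; dr(place(head,*b),(0,0,255))
    dr(place(np.array([[0,.085,0],[0,.085,.205],[0,-.085,.205],[0,-.085,0]]),*b),(0,0,255))
    ims.append(im)
out=np.zeros((600,800,3),np.uint8); out[:,:400]=ims[0]; out[:396,404:800]=ims[1][:, :396]; cv2.imwrite("pics/c2.png",out)
```

```text
t 6.25 tcp [0.5141 0.1116 0.1721] ori [-1.7997e+02 -1.3000e-01 -1.6762e+02] F [-0.7 -0.9 -3.1] open 0.0098 gf 29.9
shift [-0.0011 -0.0002 -0.0018] turn -0.0001 rows>= 0.0
[np.float64(0.522704488088814), np.float64(0.11345617927271229), np.float64(0.21608806204613787), np.float64(0.08354024249283758)]
```

View pics/c2.png

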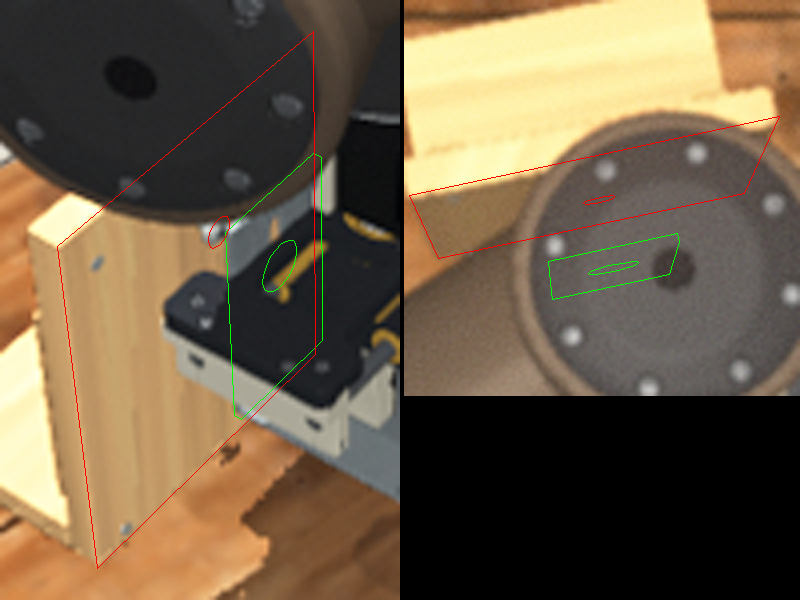

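The arm hides the screw from both fixed cameras here. The screw head looks about 1.3 px higher than modelled. I'll find a pose from which the wrist camera sees the screw beside the held bracket.

Run:
```python
from h import *
P=[pickle.load(open(f"pics/{n}1.pkl","rb")) for n in("scene","top")]
for p,u in zip(P,([298.2,206.3],[332.7,203.7])): print(atz(p,[np.array(u)-.5],.155))
w=pickle.load(open("pics/w1.pkl","rb")); tcp=np.array([.4663,.0653,.2444]); a0=np.radians(-168.72)
f,R,t=cam(w); print("f",f)
b=np.load("bd.npy"); a=b[2]-np.pi
def Rz(a): return np.array([[np.cos(a),-np.sin(a),0],[np.sin(a),np.cos(a),0],[0,0,1]])
s=np.array([.602,.131,.155])
for x in(-.05,-.07,-.09):
  for y in(-.06,-.08):
    for z in(.3,.33,.36,.39):
      T=s*[1,1,0]+Rz(b[2])@[x,y,z]
      X=Rz(a0-a)@(s-T)+tcp
      print(x,y,z,T.round(4),proj(w,X)[0].round())
rel([.5141,.1116,.36],np.degrees(b[2]))
```

```text
[[0.60507    0.12946106 0.155     ]]
[[0.60298294 0.13272935 0.155     ]]
f 417.6759289022766
-0.05 -0.06 0.3 [0.566  0.0617 0.3   ] [420. 326.]
-0.05 -0.06 0.33 [0.566  0.0617 0.33  ] [411. 305.]
-0.05 -0.06 0.36 [0.566  0.0617 0.36  ] [403. 288.]
-0.05 -0.06 0.39 [0.566  0.0617 0.39  ] [397. 274.]
-0.05 -0.08 0.3 [0.5703 0.0421 0.3   ] [452. 326.]
-0.05 -0.08 0.33 [0.5703 0.0421 0.33  ] [439. 305.]
-0.05 -0.08 0.36 [0.5703 0.0421 0.36  ] [429. 288.]
-0.05 -0.08 0.39 [0.5703 0.0421 0.39  ] [420. 274.]
-0.07 -0.06 0.3 [0.5465 0.0574 0.3   ] [418. 354.]
-0.07 -0.06 0.33 [0.5465 0.0574 0.33  ] [409. 331.]
-0.07 -0.06 0.36 [0.5465 0.0574 0.36  ] [402. 312.]
-0.07 -0.06 0.39 [0.5465 0.0574 0.39  ] [395. 296.]
-0.07 -0.08 0.3 [0.5508 0.0378 0.3   ] [449. 354.]
-0.07 -0.08 0.33 [0.5508 0.0378 0.33  ] [437. 331.]
-0.07 -0.08 0.36 [0.5508 0.0378 0.36  ] [427. 312.]
-0.07 -0.08 0.39 [0.5508 0.0378 0.39  ] [419. 296.]
-0.09 -0.06 0.3 [0.527  0.0531 0.3   ] [416. 381.]
-0.09 -0.06 0.33 [0.527  0.0531 0.33  ] [407. 355.]
-0.09 -0.06 0.36 [0.527  0.0531 0.36  ] [400. 334.]
-0.09 -0.06 0.39 [0.527  0.0531 0.39  ] [394. 317.]
-0.09 -0.08 0.3 [0.5313 0.0336 0.3   ] [446. 381.]
-0.09 -0.08 0.33 [0.5313 0.0336 0.33  ] [435. 355.]
-0.09 -0.08 0.36 [0.5313 0.0336 0.36  ] [425. 334.]
-0.09 -0.08 0.39 [0.5313 0.0336 0.39  ] [417. 317.]
t 6.35 tcp [0.5132 0.1107 0.1724] ori [-1.7997e+02 -1.5000e-01 -1.6764e+02] F [-0.5 -0.4 -3.2] open 0.0098 gf 29.9
shift [-0.0014  0.0009 -0.2345] turn -0.0004 rows>= 4.5
```

Emit:
send_rows:
  deltas:
    - [[0,0,-0.03],0]
    - [[0,0,-0.08],0]
    - [[0,-0.01,-0.13],0]
    - [[-0.01,-0.04,-0.175],0]
    - [[-0.03,-0.06,-0.197],0]

```text
clock: 6.77
tool_pos: [0.5472, 0.0683, 0.3362]
orientation: [180.0, 0.3, -167.5]
force: [0.4, 1.5, -1.2]
opening: 0.0099
gripper_force: 29.9
```

Emit:
send_rows:
  deltas:
    - [[-0.02,-0.0148,0],0]
    - [[-0.02,-0.0148,0],0]
    - [[-0.02,-0.0148,0],0]
    - [[-0.02,-0.0148,0],0]
    - [[-0.02,-0.0148,0],0]

```text
clock: 7.18
tool_pos: [0.5651, 0.0613, 0.3305]
orientation: [-180.0, -0.1, -167.6]
force: [-0.2, 0.3, -2.0]
opening: 0.0096
gripper_force: 29.9
```

Run:
```python
from h import *
b=np.load("bd.npy"); rel([.566,.0617,.33],np.degrees(b[2]))
o=ctrl.get_obs(); tcp=o["tool_pos"]; a=np.radians(o["orientation"][2]+180)
q=[tcp[0]+.0088*np.cos(a),tcp[1]+.0088*np.sin(a),a,tcp[2]-.0886]
p=snap("wrist","w3"); c=(220,140);w,h,S=260,200,3
im=cv2.resize(p["color"][c[1]:c[1]+h,c[0]:c[0]+w,::-1],None,fx=S,fy=S,interpolation=cv2.INTER_CUBIC)
th=np.linspace(0,2*np.pi,24)
dr=lambda X,col: cv2.polylines(im,[((proj(p,X)+.5-np.array(c))*S).astype(np.int32)],True,col,1)
for B in BR: cv2.polylines(im,[cv2.convexHull(((proj(p,place(B,*q))+.5-np.array(c))*S).astype(np.int32))],True,(0,255,0),1)
dr(place(np.c_[0*th-.012,.0075*np.cos(th),.155+.0075*np.sin(th)],*b),(0,0,255))
for x in (0,.018): dr(place(np.array([[x,.085,.0],[x,.085,.205],[x,-.085,.205],[x,-.085,.0]]),*b),(0,0,255))
cv2.imwrite("pics/c3.png",im)
```

```text
t 7.18 tcp [0.5651 0.0613 0.3305] ori [-1.8000e+02 -9.0000e-02 -1.6761e+02] F [-0.2  0.3 -2. ] open 0.0096 gf 29.9
shift [-0.0012  0.0002  0.0007] turn 0.0 rows>= 0.0
```

View pics/c3.png

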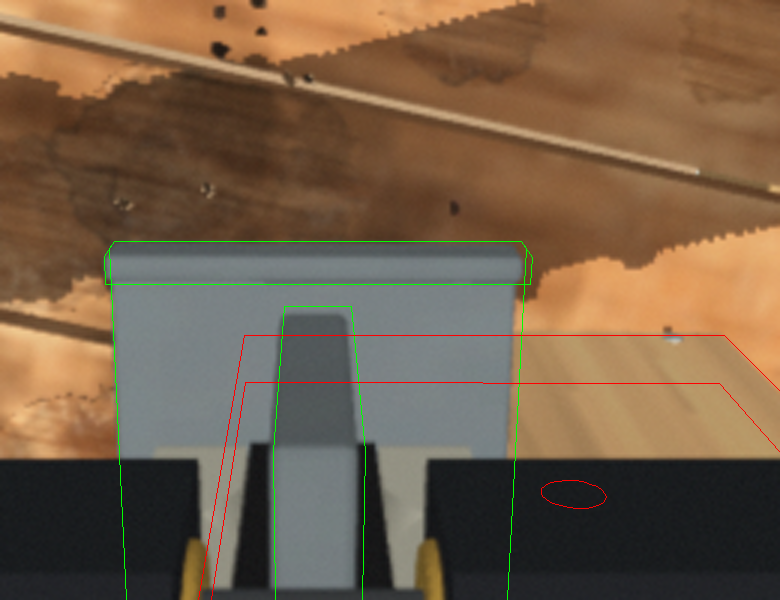

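Emit:
send_rows:
  deltas:
    - [[-0.015,-0.006,-0.02],0]
    - [[-0.027,-0.0125,-0.0375],0]
    - [[-0.027,-0.0125,-0.0375],0]
    - [[-0.027,-0.0125,-0.0375],0]
    - [[-0.027,-0.0125,-0.0375],0]

```text
clock: 7.65
tool_pos: [0.5884, 0.0566, 0.3602]
orientation: [180.0, -0.1, -167.6]
force: [-0.7, 0.0, -3.4]
opening: 0.0098
gripper_force: 29.9
```

Run:
```python
from h import *
b=np.load("bd.npy"); rel([.566,.0617,.33],np.degrees(b[2]))
p=snap("wrist","w4"); c=(245,170);w,h,S=200,130,4
im=cv2.resize(p["color"][c[1]:c[1]+h,c[0]:c[0]+w,::-1],None,fx=S,fy=S,interpolation=cv2.INTER_CUBIC)
cv2.imwrite("pics/c4.png",im)
```

```text
t 7.65 tcp [0.5884 0.0566 0.3602] ori [ 1.7997e+02 -9.0000e-02 -1.6760e+02] F [-0.7  0.  -3.4] open 0.0098 gf 29.9
shift [0.0259 0.0123 0.0378] turn 0.0001 rows>= 0.9
```

View pics/c4.png

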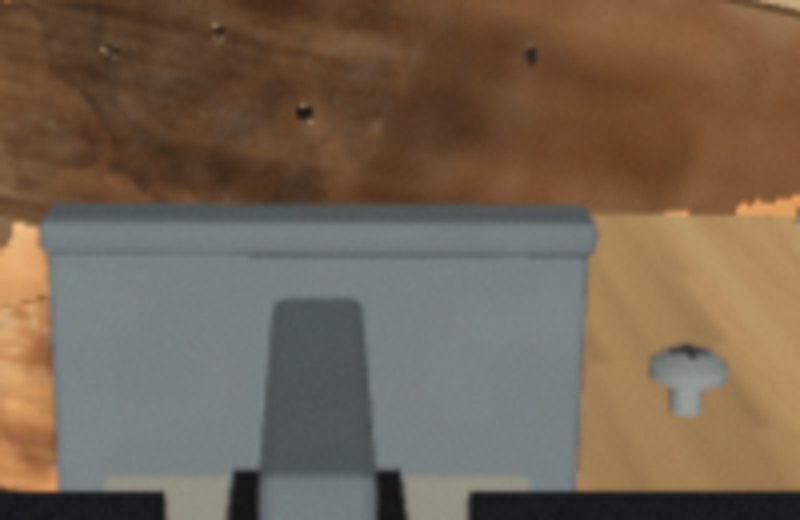

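The screw shows beside the held bracket. Neck at the board face is at crop (685,416), i.e. pixel (416.2,274); the head's middle is at (417,262.5). Bracket lip and rib edges are readable, so I fit the in-hand pose and the screw in this one picture.

Run:
```python
from h import *
from scipy.optimize import least_squares
from scipy.spatial.transform import Rotation as Ro
p=pickle.load(open("pics/w4.pkl","rb")); o=ctrl.get_obs(); tcp=o["tool_pos"]; a=o["orientation"][2]+180
F=lambda u: np.array(u)/4.+[245,170]-.5
L=np.array([[-42,-30,9],[-42,30,9],[-38,0,9],[-42,0,0],[-32,-5,54],[-32,5,54],[-32,-5,4],[-32,5,4]])/1000.
U=F([[42,225],[596,225],[320,255],[320,205],[259,475],[378,475],[273,299],[362,299]])
W=np.ones((8,2)); W[2:4,0]=0; W[:2,1]=.5
G=np.array([-.0088,0,.042])
def X(v,P): # v: dx,dy,dz (m, bracket axes), pitch,yaw deg about grip
    R=Ro.from_euler("z",a+v[4],degrees=True)*Ro.from_euler("y",v[3],degrees=True)
    return R.apply(P-G)+tcp-[0,0,.0466]+Ro.from_euler("z",a,degrees=True).apply(v[:3])
res=lambda v:np.r_[((proj(p,X(v,L))-U)*W).ravel(), np.array(v)/[.002,.002,.002,2,2]*.5]
r=least_squares(res,np.zeros(5),x_scale=[.001,.001,.001,1,1]); print("fit dx dy dz pitch yaw",r.x.round(4)); print(res(r.x)[:16].reshape(8,2).round(1))
b=np.load("bd.npy")
n=atz(p,[F([685,416])],.158)[0]; h=atz(p,[F([688,370])],.155)[0]; print("neck@face",n,"head",h)
c,s=np.cos(b[2]),np.sin(b[2])
for P in(n,h):
    d=P-[b[0],b[1],0]; print("board frame mm",((d[0]*c+d[1]*s)*1e3).round(1),((-d[0]*s+d[1]*c)*1e3).round(1))
np.save("fit.npy",r.x)
S=X(r.x,np.array([[.048,0,.07],[.048,0,.094]]))-tcp; print("hole,seat rel tcp",S.round(4))
ax=h-n; print("axis yaw",np.degrees(np.arctan2(-ax[1],-ax[0])))
```

```text
fit dx dy dz pitch yaw [ 0.0012 -0.0005 -0.004  -0.0722 -0.0598]
[[-0.5 -0.2]
 [ 0.2 -0.1]
 [-0.   1. ]
 [-0.  -0.4]
 [-0.1 -0.1]
 [ 0.1 -0.1]
 [ 0.2 -0.1]
 [ 0.2 -0.1]]
neck@face [0.60898366 0.1309548  0.158     ] head [0.6009524 0.1298867 0.155    ]
board frame mm -2.8 -1.2
board frame mm -10.9 -0.6
hole,seat rel tcp [[ 0.0567  0.0119 -0.0226]
 [ 0.0567  0.0119  0.0014]]
axis yaw 7.575483471271977
```

```bash
python3 -c "
from h import *
rel([.5216,.1126,.36],12.39)"
```

```text
t 7.7 tcp [0.5883 0.0565 0.3602] ori [ 1.7998e+02 -1.0000e-01 -1.6760e+02] F [ 0.2  0.8 -1.7] open 0.01 gf 29.9
shift [0.0664 0.0864 0.0002] turn 0.0002 rows>= 2.1
```

Emit:
send_rows:
  deltas:
    - [[0.02,0.03,0],0]
    - [[0.05,0.065,0],0]
    - [[0.0664,0.0864,0],0]
    - [[0.0664,0.0864,0.02],0]
    - [[0.0664,0.0864,0.06],0]

```text
clock: 8.12
tool_pos: [0.5228, 0.1139, 0.3165]
orientation: [179.9, 0.4, -167.4]
force: [1.7, 1.5, -3.1]
opening: 0.0096
gripper_force: 29.9
```

Emit:
send_rows:
  deltas:
    - [[0,0,0.045],0]
    - [[0,0,0.09],0]
    - [[0,0,0.13],0]
    - [[0,0,0.16],0]
    - [[0,0,0.17],0]

```text
clock: 8.53
tool_pos: [0.5197, 0.1113, 0.173]
orientation: [-179.9, -0.4, -167.6]
force: [-0.9, -0.8, -2.2]
opening: 0.01
gripper_force: 29.9
```

Emit:
send_rows:
  deltas:
    - [[0,0,0],0]
    - [[0,0,0],0]
    - [[0,0,0],0]
    - [[0,0,0],0]
    - [[0,0,0],0]

```text
clock: 8.95
tool_pos: [0.5232, 0.1127, 0.1787]
orientation: [180.0, 0.1, -167.6]
force: [-0.3, -0.2, -2.3]
opening: 0.0098
gripper_force: 29.9
```

Run:
```python
from h import *
rel([.5216,.1126,.176],12.39)
p=snap("wrist","w5"); c=(220,160);w,h,S=200,135,4
im=cv2.resize(p["color"][c[1]:c[1]+h,c[0]:c[0]+w,::-1],None,fx=S,fy=S,interpolation=cv2.INTER_CUBIC)
q=snap("scene","s5"); c=(265,165);im2=cv2.resize(q["color"][165:265,265:365,::-1],None,fx=4,fy=4,interpolation=cv2.INTER_CUBIC)
print(ctrl.get_obs()["force"])
cv2.imwrite("pics/c5.png",im2)
```

```text
t 8.95 tcp [0.5232 0.1127 0.1787] ori [ 1.7995e+02  1.4000e-01 -1.6760e+02] F [-0.3 -0.2 -2.3] open 0.0098 gf 29.9
shift [0.002  0.0003 0.0034] turn 0.0001 rows>= 0.1
[ 0.22098754  0.21337593 -3.4768657 ]
```

Emit:
send_rows:
  deltas:
    - [[0.002,0.0003,0.0034],0]
    - [[-0.003,0.0003,0.0034],0]
    - [[-0.008,0.0003,0.0034],0]
    - [[-0.013,0.0003,0.0034],0]
    - [[-0.013,0.0003,0.0034],0]

```text
clock: 9.47
tool_pos: [0.5338, 0.1152, 0.1745]
orientation: [-180.0, 0.0, -167.6]
force: [1.0, 0.3, -2.2]
opening: 0.01
gripper_force: 29.9
```

Emit:
send_rows:
  deltas:
    - [[-0.003,0,0],0]
    - [[-0.006,0,0],0]
    - [[-0.009,0,0],0]
    - [[-0.011,0,0],0]
    - [[-0.013,0,0],0]

```text
clock: 9.88
tool_pos: [0.5431, 0.1171, 0.1745]
orientation: [-180.0, -0.0, -167.6]
force: [-0.3, -0.4, -2.6]
opening: 0.0099
gripper_force: 29.9
```

Run:
```python
from h import *
rel([.5499,.1189,.176],12.39)
p=snap("wrist","w6"); q=snap("scene","s6")
im2=cv2.resize(q["color"][175:255,260:360,::-1],(600,480),interpolation=cv2.INTER_CUBIC)
cv2.imwrite("pics/c6.png",im2)
```

```text
t 9.88 tcp [0.5431 0.1171 0.1745] ori [-180.     -0.   -167.61] F [-0.3 -0.4 -2.6] open 0.0099 gf 29.9
shift [-0.0088  0.0003 -0.0019] turn 0.0 rows>= 0.2
```

View pics/c6.png

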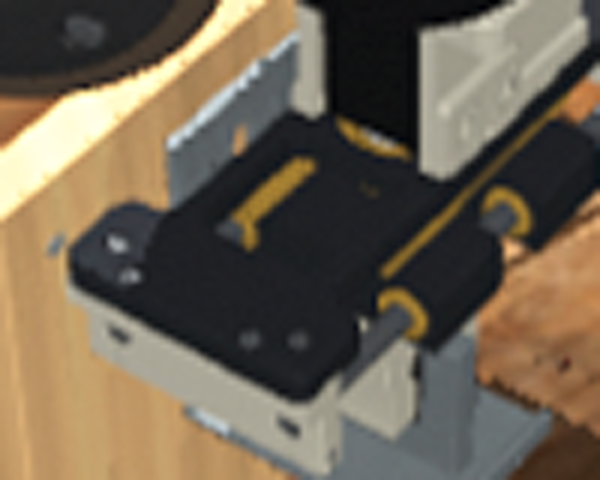

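The plate is square to the board and no force appears, though the head should already be entering the hole. Pressing on gently.

Emit:
send_rows:
  deltas:
    - [[-0.002,0,0],0]
    - [[-0.004,0,0],0]
    - [[-0.006,0,0],0]
    - [[-0.008,0,0],0]
    - [[-0.008,0,0],0]

```text
clock: 10.4
tool_pos: [0.5495, 0.1186, 0.1746]
orientation: [-180.0, 0.0, -167.6]
force: [-0.1, 0.1, -2.4]
opening: 0.0097
gripper_force: 29.9
```

Emit:
send_rows:
  deltas:
    - [[-0.001,0,0],0]
    - [[-0.002,0,0],0]
    - [[-0.0025,0,0],0]
    - [[-0.0025,0,0],0]
    - [[-0.0025,0,0],0]

```text
clock: 10.82
tool_pos: [0.5511, 0.1189, 0.1746]
orientation: [180.0, -0.0, -167.6]
force: [0.1, 0.4, -2.5]
opening: 0.0101
gripper_force: 29.9
```

Emit:
send_rows:
  deltas:
    - [[-0.0008,0,0],0]
    - [[-0.0016,0,0],0]
    - [[-0.002,0,0],0]
    - [[-0.002,0,0],0]
    - [[-0.002,0,0],0]

```text
clock: 11.23
tool_pos: [0.5516, 0.1189, 0.1742]
orientation: [-180.0, -0.1, -167.6]
force: [-4.9, 0.8, -0.2]
opening: 0.0097
gripper_force: 29.9
```

Contact of 4.9 N at the board face, 12 mm past where the head would have blocked the plate, so the head is through. Backing off 1 mm and sliding down.

Emit:
send_rows:
  deltas:
    - [[0.0014,0,0],0]
    - [[0.0014,0,0.005],0]
    - [[0.0014,0,0.01],0]
    - [[0.0014,0,0.015],0]
    - [[0.0014,0,0.019],0]

```text
clock: 11.65
tool_pos: [0.5515, 0.1189, 0.1587]
orientation: [-180.0, -0.0, -167.6]
force: [-2.7, -0.0, -1.1]
opening: 0.0096
gripper_force: 29.9
```

Emit:
send_rows:
  deltas:
    - [[0,0,0.001],0]
    - [[0,0,0.002],0]
    - [[0,0,0.003],0]
    - [[0,0,0.003],0]
    - [[0,0,0.003],0]

```text
clock: 12.07
tool_pos: [0.5515, 0.119, 0.1568]
orientation: [180.0, -0.0, -167.6]
force: [-2.0, -0.4, -3.5]
opening: 0.0098
gripper_force: 29.9
```

Emit:
send_rows:
  deltas:
    - [[0,0,0.001],0]
    - [[0,0,0.002],0]
    - [[0,0,0.0025],0]
    - [[0,0,0.0025],0]
    - [[0,0,0.0025],0]

```text
clock: 12.48
tool_pos: [0.5515, 0.119, 0.1549]
orientation: [-180.0, -0.0, -167.6]
force: [-3.0, -0.9, -1.9]
opening: 0.0099
gripper_force: 29.9
```

Emit:
send_rows:
  deltas:
    - [[0,0,0.001],0]
    - [[0,0,0.0015],0]
    - [[0,0,0.0015],0]
    - [[0,0,0.0015],0]
    - [[0,0,0.0015],0]

```text
clock: 12.9
tool_pos: [0.5515, 0.119, 0.1537]
orientation: [-180.0, -0.0, -167.6]
force: [-3.5, -0.7, -1.2]
opening: 0.0099
gripper_force: 29.9
```

Emit:
send_rows:
  deltas:
    - [[0,0,0.001],0]
    - [[0,0,0.0015],0]
    - [[0,0,0.002],0]
    - [[0,0,0.002],0]
    - [[0,0,0.002],0]

```text
clock: 13.32
tool_pos: [0.5515, 0.1189, 0.1521]
orientation: [-180.0, -0.0, -167.6]
force: [-3.1, -0.0, -0.0]
opening: 0.01
gripper_force: 29.9
```

Emit:
send_rows:
  deltas:
    - [[0,0,0.001],0]
    - [[0,0,0.0015],0]
    - [[0,0,0.002],0]
    - [[0,0,0.002],0]
    - [[0,0,0.002],0]

```text
clock: 13.73
tool_pos: [0.5515, 0.119, 0.1505]
orientation: [180.0, -0.0, -167.6]
force: [-4.6, -1.0, 0.0]
opening: 0.0102
gripper_force: 29.9
```

Emit:
send_rows:
  deltas:
    - [[0,0,0.001],0]
    - [[0,0,0.0015],0]
    - [[0,0,0.002],0]
    - [[0,0,0.002],0]
    - [[0,0,0.002],0]

```text
clock: 14.15
tool_pos: [0.5515, 0.1191, 0.1497]
orientation: [-180.0, 0.0, -167.6]
force: [-7.7, -1.1, 6.9]
opening: 0.0095
gripper_force: 29.9
```

```bash
python3 -c "
from h import *
rel([.5515,.119,.148],12.39)
o=ctrl.get_obs();print(o['moment'])"
```

```text
t 14.15 tcp [0.5515 0.1191 0.1497] ori [-1.8000e+02  1.0000e-02 -1.6759e+02] F [-7.7 -1.1  6.9] open 0.0095 gf 29.9
shift [ 0.     -0.0001  0.0021] turn 0.0002 rows>= 0.0
[-0.3352237   2.59239197 -0.10358698]
```

Seated: Fz is 6.9 N at TCP z 0.1497, against 0.1496 expected. Relieving, then opening.

Emit:
send_rows:
  deltas:
    - [[0.001,0,-0.001],0]
    - [[0.001,0,-0.001],0]
    - [[0.001,0,-0.001],0]
    - [[0.001,0,-0.001],0]
    - [[0.001,0,-0.001],0]

```text
clock: 14.57
tool_pos: [0.5513, 0.1191, 0.1499]
orientation: [180.0, 0.1, -167.6]
force: [-0.6, 0.7, 0.3]
opening: 0.0099
gripper_force: 29.9
```

Emit:
send_rows:
  deltas:
    - [[0,0,0],0]
    - [[0,0,0],0]
    - [[0,0,0],0]
    - [[0,0,0],0]
    - [[0,0,0],0]
  gripper: 1

```text
clock: 14.98
tool_pos: [0.551, 0.1189, 0.1499]
orientation: [180.0, 0.0, -167.6]
force: [-0.6, 0.1, 0.4]
opening: 0.0373
gripper_force: 0.0
```

Emit:
send_rows:
  deltas:
    - [[0,0,0],0]
    - [[0,0,0],0]
    - [[0,0,0],0]
    - [[0,0,0],0]
    - [[0,0,0],0]

```text
clock: 15.4
tool_pos: [0.5508, 0.1188, 0.1498]
orientation: [180.0, 0.0, -167.6]
force: [0.5, 0.1, -0.4]
opening: 0.071
gripper_force: 0.0
```

Emit:
send_rows:
  deltas:
    - [[0,0,0],0]
    - [[0.005,0,0],0]
    - [[0.015,0,0],0]
    - [[0.03,0,0],0]
    - [[0.05,0,0],0]

```text
clock: 15.82
tool_pos: [0.5112, 0.11, 0.1495]
orientation: [-180.0, -0.0, -167.6]
force: [-0.6, -0.9, -0.2]
opening: 0.0877
gripper_force: 0.0
```

Emit:
send_rows:
  deltas:
    - [[0.03,0,0],0]
    - [[0.06,0,-0.02],0]
    - [[0.08,0,-0.06],0]
    - [[0.09,0,-0.1],0]
    - [[0.09,0,-0.14],0]

```text
clock: 16.23
tool_pos: [0.4387, 0.0936, 0.2629]
orientation: [180.0, -0.1, -167.6]
force: [1.0, 0.6, 0.1]
opening: 0.0874
gripper_force: 0.0
```

Emit:
send_rows:
  deltas:
    - [[0.0,-0.04,-0.01],0]
    - [[0.0,-0.08,-0.02],0]
    - [[0,-0.12,-0.02],0]
    - [[0,-0.16,-0.02],0]
    - [[0,-0.2,-0.02],0]

```text
clock: 16.65
tool_pos: [0.475, -0.0628, 0.2782]
orientation: [180.0, 0.1, -167.6]
force: [1.4, 0.9, -0.5]
opening: 0.0878
gripper_force: 0.0
```

Emit:
send_rows:
  deltas:
    - [[0.0,-0.04,0],0]
    - [[0.0,-0.08,0],0]
    - [[0,-0.11,0],0]
    - [[0,-0.13,0],0]
    - [[0,-0.13,0],0]

```text
clock: 17.07
tool_pos: [0.4976, -0.1653, 0.2773]
orientation: [-180.0, -0.1, -167.8]
force: [-0.0, 0.5, 0.6]
opening: 0.0872
gripper_force: 0.0
```

Run:
```python
from h import *
rel([.5,.1,.3],12.39)
q=snap("scene","s7"); t=snap("top","t7")
out=np.zeros((560,800,3),np.uint8)
out[:,:400]=cv2.resize(q["color"][155:295,245:345,::-1],(400,560),interpolation=cv2.INTER_CUBIC)
out[:400,400:]=cv2.resize(t["color"][150:250,280:380,::-1],(400,400),interpolation=cv2.INTER_CUBIC)
cv2.imwrite("pics/c7.png",out)
```

```text
t 17.07 tcp [ 0.4976 -0.1653  0.2773] ori [-1.7999e+02 -5.0000e-02 -1.6775e+02] F [-0.   0.5  0.6] open 0.0872 gf 0.0
shift [-0.0733  0.3235 -0.0284] turn -0.0016 rows>= 6.4
```

View pics/c7.png

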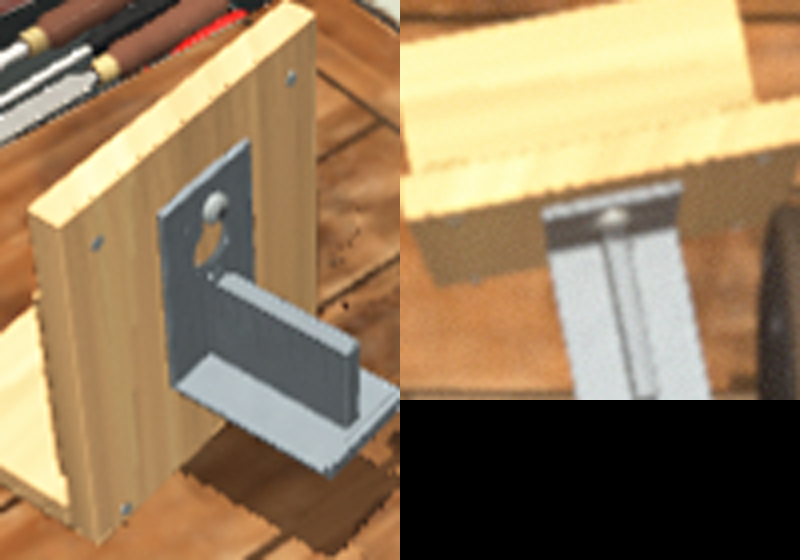

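The bracket hangs straight against the board, with the screw head over the top of the slot (crop 215,207) and the gripper clear.

```bash
python3 -c "
from plant import ctrl
print(ctrl.close_job())"
```

```text
the job is handed in; nothing more can be done
None
```

The grey bracket hangs released and straight on the screw, with the screw at the top of the slot, and I handed the job in at about 17 s; the hand-in gave no verdict, and I did not re-measure the pliers, offcut and screwdriver afterwards, though the arm never went near them.

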